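# Clear the label roll and unhitch the unwinder's arm

### The arm

A 6-joint arm with a two-finger parallel gripper is mounted at the origin on the work surface. World frame = base frame: x ahead of the robot, y to its left, z up, the work surface at z = 0. Lengths are in m, angles in rad, forces in N, time in s.
With the tool pointing down it reaches from about 0.35 to 0.85 m from the base axis. Payload 8.1 kg.
Tool frame: the origin (TCP) lies between the finger pads; the fingertips stand 14 mm ahead of it and the grasp point (between the pads) lies 5 mm behind it (robot.tcp_to_tips is the z of the fingertips in the tool frame, in m); z points along the fingers, y is the line along which they close (so a half turn about z gives the same grasp; the last joint's range is limited). The gripper opens to 93 mm and grips with 3 to 60 N. Pads are 15 mm wide; open, the fingers measure 128 mm over their backs; the gripper's body (75 mm by 188 mm) begins 65 mm behind the grasp point.
Start: joints at [1.225, 0.13, 1.488, -0, 1.523, -0.085], TCP at [0.155, 0.58, 0.233] pointing down, gripper open.
Joint ranges: [-2.96, 2.96], [-0.89, 2.26], [0.02, 2.5], [-1.34, 4.48], [0, 2.73], [-2.66, 2.66]. Speed limits (rad/s): [2.39, 2.39, 2.79, 3.14, 3.14, 3.14].

### API

Orientations are given as a rotation vector (axis times angle).
In Python, from plant import sensors, read_camera, robot gives the robot as it stands.
- The arm moves only by the tool hand_motion, called after "Emit:" as name(argument=value, ...) on one line, values as JSON. Schema: {"type":"object","properties":{"deltas":{"type":"object","properties":{"motion":{"type":"array","items":{"type":"array","items":{"type":"number"},"minItems":5,"maxItems":5},"minItems":1,"maxItems":20}},"additionalProperties":false,"required":["motion"]},"grip_force":{"type":"number"},"only":{"type":"string"},"quiet":{"type":"boolean"},"lines":{"type":"string"}},"required":["deltas"],"additionalProperties":false}. deltas is an object whose key "motion" holds a list of rows, 1 to 20 of them, each of 5 numbers: the finger opening in m, then dx, dy, dz in shares of the most that a row can go, 1 being 50 mm, then a turn about the tool's z in units of 0.05 rad; each row shifts and turns the commanded pose from where the row before left it, along the tool's axes as they then stand; what a row does not reach is not made up. A row lasts 1/10 s, in which the tool goes at most 0.05 m and 0.15 rad, less where a joint would pass 70% of its speed; a pose out of reach is approached as far as the arm can. The fingers move at their own pace and stop on an object; grip_force is the grip in N (left out, the last holds). Time passes only in rows, so rows that do not move let the fingers close. The tool returns the time, the measured TCP pose, the force, the opening and the grip force at its end. only (a regular expression) keeps the lines of the reply that match it, lines (a string "A,B") keeps lines A to B, and quiet returns only ok. Input that does not fit is refused with a message, and nothing moves.
- sensors.read_state(): the state, without advancing time (a new reading comes with each control period).
- read_camera(name): name is "scene" or "side" or "wrist"; returns a dict with "image" (480x640x3 uint8, red, green, blue), "depth" (480x640 float32, m along the optical axis (not along the pixel's ray), 0 where there is no reading), "fx", "fy", "cx", "cy" (pixels), "R" (3x3) and "t" (3): a world point X has camera coordinates R X + t. Camera axes: x right, y down, z forward; pixel columns grow to the right and rows downward; lengths in m; the calibration is good to about 2 mm. A picture is of the moment at which its call begins.
- robot.close_job(): hands the job in; it is judged then, once.
The state is a dict: "t": time; "q": joint angles; "dq": joint speeds; "joint_torque": joint torques, N m; "tool_pos": TCP position; "orientation": TCP orientation; "force": force on the tool from outside, world axes, zero at the start; "wrist_torque": the same for the moment, N m; "opening": finger opening in m; "gripper_force": force on a finger pad.
Only numpy, scipy, OpenCV 4.12 (cv2) and the standard library are available. Lean on these libraries where they do the work, as an engineer would, in place of code of your own. Each camera call takes 0.05 s, during which the arm holds its last target. There are 200 camera calls.

### The job

Lift the label roll up off the spindle of the label unwinder's arm and lower it, without dropping it, to stand flat in the low white tray, then let go of it. Next pull the black tab of the spring latch sideways, towards the side on which the latch's plate hangs down beside the coupler, while the arm is still down, lift the arm's coupler off its ball by that tab, and finish while still holding the arm up, its coupler about 70 mm above where it sat: do not let go or set it down. Leave the bottles, the jar and the carton alone.

Things in the scene. Friction and masses are not known exactly. Their poses are not given: they have to be found in the camera images.
- unwinder: Label unwinder, a fixed metal bench fixture. Origin: on the bench straight under the ball's centre; +x runs level along the arm from ball to hinge, +y is the side to which the latch is pulled, z up. Base plate 300 x 90 x 10 mm, x from -50 to 250 mm. Arm (tongue) 30 mm wide, top at 96 mm; its coupler, 46 x 42 mm, sits over the ball, top at 86 mm, locked by the latch's pawl under the ball.
- tongue (a joint): Hinge angle of the arm in rad: 0 with the coupler down on the ball, growing as the coupler end rises, to 1.1. The coupler's rise is 215 mm times the sine. The hinge is free: the arm (0.5 kg) falls back when not held; holding it up at the tab takes about 3 to 4 N.
- latch (a joint): Sideways travel of the latch in m along the unwinder's +y (to the left seen from the ball towards the hinge; its dark plate hangs down on that side): 0 home (locked), up to 0.018. Spring: about 2 N at 0, 6 N at 0.012; it springs home when let go. The arm comes free of the ball at about 0.006; 0.012 is a comfortable pull. Once the coupler is 35 mm up, the latch may spring home.
- latch_tab (a point): Pinch point on the latch's upright black tab, 14 mm under its top; at rest at (0, 12, 118) mm in the unwinder's frame. The tab is 12 mm thick along y (pinch across this, from above), 24 mm along x, 90 to 132 mm high, free at both sides. It slides with the latch and swings up with the arm on an arc about hinge; it may turn between the fingers.
- hinge (a point): Middle of the arm's hinge axis, at (215, 0, 86) mm in the unwinder's frame, between two bracket cheeks up to 107 mm high; the axis is the unwinder's y. It is 215 mm along x from the tab's pinch point and 32 mm lower (arm down).
- ball (a point): Top of the 26 mm ball, at (0, 0, 79) mm in the unwinder's frame. The ball has a flat underside, on a neck.
- spindle_tip (a point): Top centre of the steel spindle on the arm, at (115, 0, 146) mm in the unwinder's frame while the arm is down: 18 mm diameter, 46 mm tall above a disc of radius 30 mm. The roll must rise 46 mm to come off.
- roll: Label roll: wound white paper on a core, outer diameter 64 mm, hole 27 mm, height 40 mm, about 0.12 kg. Origin: centre of its underside, z along its axis. It starts on the spindle, its underside 100 mm above the bench, the spindle sticking out 6 mm over it. Grip it across its outside from above.
- tray: Low square white plastic tray, fixed, 170 x 170 mm outside, 18 mm high, walls and floor 4 mm. Origin: centre of its underside.
- tray_in (a point): Centre of the tray's inner floor, 4 mm above the bench.
- bottle_a: White plastic bottle, 72 mm diameter, 165 mm tall, bystander. Origin: centre of its underside.
- bottle_b: A second such white bottle, bystander. Origin: centre of its underside.
- jar: Pale clear jar with a white cap, 68 mm diameter, 75 mm tall, bystander. Origin: centre of its underside.
- carton: Small cardboard carton, 160 x 110 x 90 mm, bystander. Origin: centre of its underside.
There are look-alikes about, which are no part of the job. There is more than one size of the tray; the job needs the smaller.

How it is judged:
By the outcome, as a careful person would: the job done as asked, in the order asked, and still so for the second after the job is handed in, while the arm keeps its last pose, push and grip.
It also fails if it takes over 58 s, if anything falls off the work surface, if the arm or the gripper's body presses on something with over 40 N, if the wrist force passes 120 N, or if a joint passes its speed limit or range.

## Working session

There is one attempt and no reset: what is moved stays moved. The work goes in short steps, Python scripts to look and compute and a tool call to move; the robot and the scene stay as the last step left them, time stands still between calls to the robot, and variables do not carry over. Pictures are saved under pics/ and viewed, at most 10 in all, crops included, and the job is handed in when it is done.

```bash
ls; mkdir -p pics
```

Run:
```python
from plant import sensors, read_camera, robot
import cv2,numpy as np
for n in("scene","side"):
    c=read_camera(n); cv2.imwrite(f"pics/{n}0.png",c["image"][:,:,::-1]); np.savez(f"{n}0.npz",**c)
s=sensors.read_state(); print(s["t"],s["tool_pos"],s["orientation"],s["opening"],robot.tcp_to_tips)
```

```text
pics
0.1 [0.15452497 0.57924949 0.23170594] [-4.08478095e-01 -3.11456868e+00  2.53902183e-03] 0.09328011176002586 0.014
```

View pics/scene0.png

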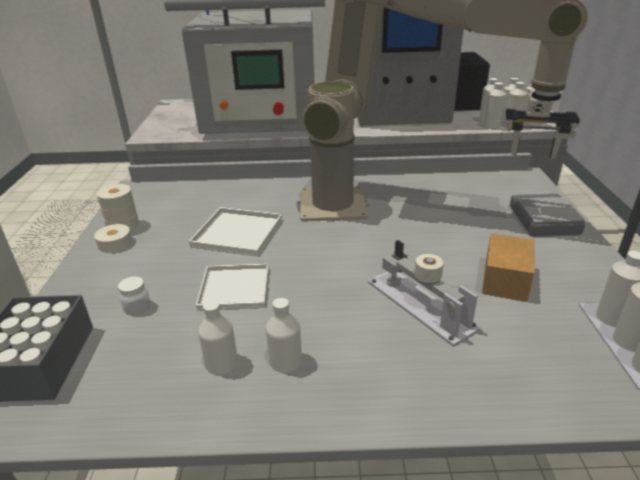

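View pics/side0.png

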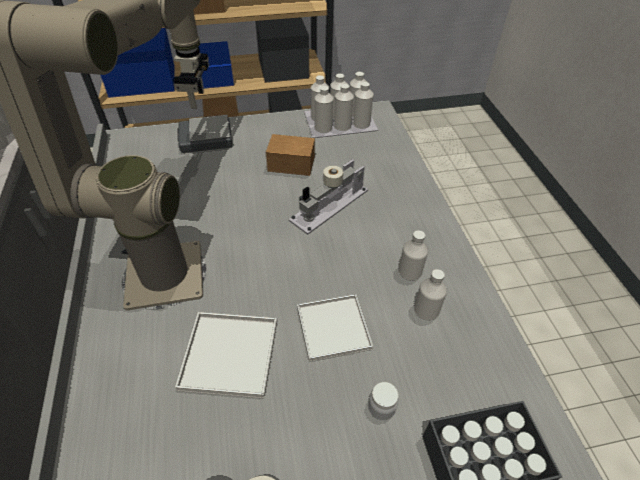

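Scene view: the unwinder is at about (425,290), with the black tab at (399,250), the roll at (429,265) and hinge brackets at (462,308). There are two trays, at (237,230) and (234,287). In the side view they are at (228,353) and (334,327). Loose rolls at (113,215) are look-alikes. I'll measure the tray sizes and confirm with an enlarged crop.

Create h.py:
```python
import numpy as np
def load(n): return dict(np.load(n+".npz"))
def ray(c,u,v):
    d=c["R"].T@np.array([(u-c["cx"])/c["fx"],(v-c["cy"])/c["fy"],1]); return -c["R"].T@c["t"],d
def atz(c,u,v,z):
    o,d=ray(c,u,v); return o+d*(z-o[2])/d[2]
def dep(c,u,v):
    o,d=ray(c,u,v); return o+d*c["depth"][int(v),int(u)]
```

Run:
```python
from h import *; import cv2
s=load("scene0"); d=load("side0"); np.set_printoptions(precision=4,suppress=True)
for nm,P in(("near",[(180,392),(197,314),(277,320),(266,394)]),("far",[(298,306),(355,296),(371,346),(309,359)])):
    X=np.array([atz(d,*p,.018) for p in P]); print(nm,X[:,:2].tolist(),np.linalg.norm(X-np.roll(X,1,0),axis=1))
for p in[(429,260),(399,246),(237,230),(234,287)]: print(p,dep(s,*p))
a=cv2.resize(s["image"][225:345,355:515],(800,600),interpolation=2)
b=cv2.resize(d["image"][150:240,280:400],(800,600),interpolation=2)
cv2.imwrite("pics/c1.png",a[:,:,::-1]);cv2.imwrite("pics/c2.png",b[:,:,::-1])
```

```text
near [[0.0481211767884919, -0.388957640894115], [0.09506503448461076, -0.17202917569822673], [0.306847357804624, -0.23368742474564386], [0.2510969915284289, -0.4348952013248476]] [0.2081 0.2219 0.2206 0.2088]
far [[0.370555599973133, -0.20011266807806738], [0.534781154672667, -0.19825379219829975], [0.5357703151474231, -0.3597949516062896], [0.37028223624929196, -0.3644746441136387]] [0.1644 0.1642 0.1615 0.1656]
(429, 260) [0.5599 0.2055 0.1453]
(399, 246) [0.4653 0.1514 0.1252]
(237, 230) [ 0.1599 -0.3016  0.0062]
(234, 287) [ 0.4546 -0.2744  0.0066]
```

View pics/c1.png

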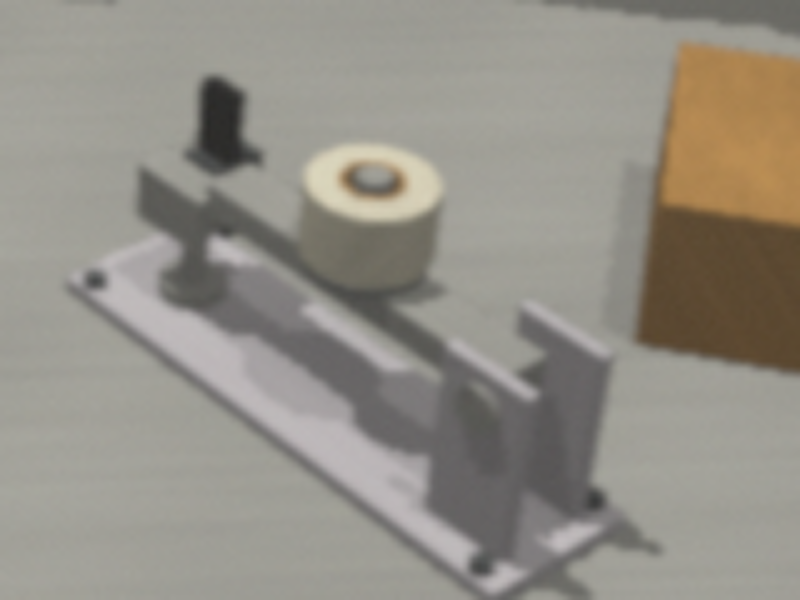

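View pics/c2.png

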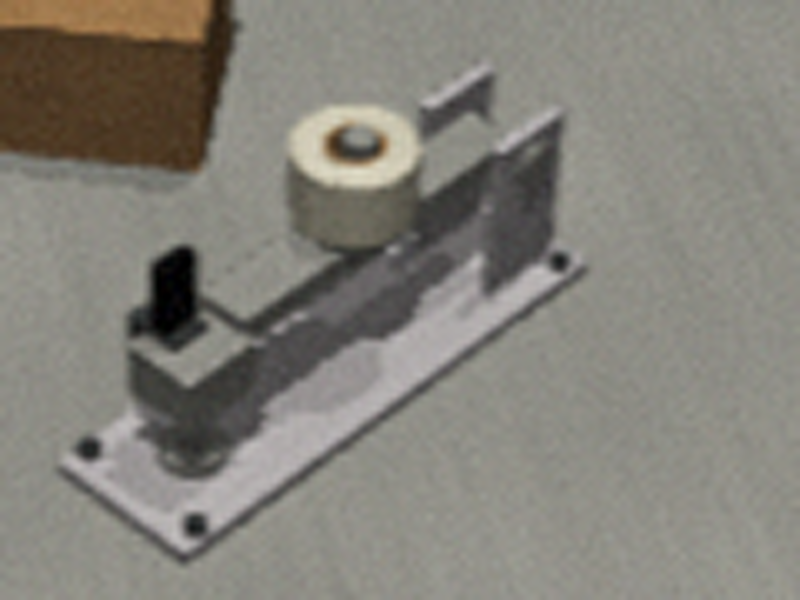

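Crops: in c1 the tab top is at (222,92) and the spindle tip at (375,176), with brackets at right. In c2 the tab top is at (173,258), the spindle tip at (357,138) and the base corners at (60,465), (185,560) and (585,268). Of the two trays, the one at side (334,327) measures about 165 mm and the one at (228,353) about 215 mm. The smaller at (334,327), scene (234,287), is the one meant. Next I fit the unwinder pose.

Run:
```python
from h import *; from scipy.optimize import least_squares
np.set_printoptions(precision=4,suppress=True)
s=load("scene0"); d=load("side0")
def proj(c,X): p=c["R"]@X+c["t"]; return np.array([c["fx"]*p[0]/p[2]+c["cx"],c["fy"]*p[1]/p[2]+c["cy"]])
S=lambda u,v:(355+(u+.5)/5-.5,225+(v+.5)/5-.5); D=lambda u,v:(280+(u+.5)/6.667-.5,150+(v+.5)/6.667-.5)
tip=(.115,0,.146); tab=(0,.012,.132)
O=[(s,S(375,172),tip),(s,S(222,90),tab),(s,S(70,285),(-.05,-.045,.01)),(s,S(490,592),(.25,-.045,.01)),(s,S(618,515),(.25,.045,.01)),
(d,D(357,138),tip),(d,D(173,255),tab),(d,D(60,465),(-.05,.045,.01)),(d,D(185,555),(-.05,-.045,.01)),(d,D(585,268),(.25,-.045,.01))]
def W(p,X): c,t=np.cos(p[2]),np.sin(p[2]); return np.array([p[0]+c*X[0]-t*X[1],p[1]+t*X[0]+c*X[1],X[2]])
f=lambda p:np.concatenate([proj(c,W(p,np.array(X)))-np.array(u) for c,u,X in O])
r=least_squares(f,[.46,.14,.5],loss="soft_l1"); p=r.x; print("pose",p); print(f(p).reshape(-1,2))
for n,X in(("tip",tip),("pinch",(0,.012,.118)),("hinge",(.215,0,.086))): print(n,W(p,X))
# tray: fit square to corners in both views
Q=[(d,(298,306)),(d,(355,296)),(d,(371,346)),(d,(309,359)),]
X=np.array([atz(c,*u,.018) for c,u in Q]); print("tray",X.mean(0))
X=np.array([atz(s,*u,.018) for u in[(204,267),(269,265),(267,304),(197,307)]]);print(X[:,:2],X.mean(0))
for n,c,u,z in(("botA",s,(219,368),0),("botB",s,(284,365),0),("jar",s,(135,308),0)):print(n,atz(c,*u,z))
for u in[(487,237),(535,240),(531,270)]:print("carton",dep(s,u[0]-3,u[1]+4))
```

```text
pose [0.4643 0.141  0.5937]
[[-0.6617  0.6493]
 [-0.4843 -0.573 ]
 [-1.7332 -1.5099]
 [ 0.1901  1.0303]
 [ 1.5204  0.082 ]
 [ 0.2919 -0.4098]
 [-0.2596  0.5114]
 [-0.7503 -0.7639]
 [-0.2867 -0.1293]
 [ 0.3827 -1.3658]]
tip [0.5596 0.2054 0.146 ]
pinch [0.4575 0.151  0.118 ]
hinge [0.6425 0.2613 0.086 ]
tray [ 0.4528 -0.2807  0.018 ]
[[ 0.3742 -0.3654]
 [ 0.3747 -0.1868]
 [ 0.5438 -0.1806]
 [ 0.5465 -0.3527]] [ 0.4598 -0.2714  0.018 ]
botA [ 0.7354 -0.273   0.    ]
botB [ 0.7331 -0.1321 -0.    ]
jar [ 0.5201 -0.5167  0.    ]
carton [ 0.2582  0.4431 -0.001 ]
carton [0.4216 0.5073 0.0897]
carton [0.546  0.4522 0.0854]
```

Add to h.py:
```python
from scipy.spatial.transform import Rotation as Ro
YAW=.5937
def goto(p,yaw=YAW,st=None):
    from plant import sensors
    s=sensors.read_state(); R=Ro.from_rotvec(s["orientation"]).as_matrix()
    y=np.array([-np.sin(yaw),np.cos(yaw),0]); b=R.T@y; a=np.arctan2(-b[0],b[1])
    if abs(a)>np.pi/2: a-=np.sign(a)*np.pi
    R2=R@Ro.from_rotvec([0,0,a]).as_matrix()
    np.set_printoptions(precision=4,suppress=True)
    print("turn",round(a,3),"then d",R2.T@(np.array(p)-s["tool_pos"]),"now",s["tool_pos"],"q6",round(s["q"][5],2),"y ax",R2[:,1],"z ax",R2[:,2],"F",s["force"],"t",s["t"])
```

```bash
python3 -c "
from h import *
goto([.5596,.2054,.233])"
```

```text
turn -0.855 then d [-0.1266 -0.5365 -0.0009] now [0.1545 0.5792 0.2317] q6 -0.09 y ax [-0.5594  0.8289 -0.001 ] z ax [-0.0006 -0.0016 -1.    ] F [-0.6911 -0.9892  0.1251] t 0.1
```

The rows are not in the units I measure in: shifts go in shares of 50 mm and turns go in units of 0.05 rad. I convert before sending: -0.045 m is -0.9, -0.0435 m is -0.87, -0.1425 rad is -2.85.

Emit:
hand_motion(deltas={"motion":[[0.093, 0, 0, 0, -2.85], [0.093, 0, 0, 0, -2.85], [0.093, 0, 0, 0, -2.85], [0.093, 0, 0, 0, -2.85], [0.093, 0, 0, 0, -2.85], [0.093, 0, 0, 0, -2.85], [0.093, -0.2, -0.9, 0, 0], [0.093, -0.2, -0.9, 0, 0], [0.093, -0.2, -0.9, 0, 0], [0.093, -0.2, -0.9, 0, 0], [0.093, -0.2, -0.9, 0, 0], [0.093, -0.2, -0.9, 0, 0], [0.093, -0.2, -0.9, 0, 0], [0.093, -0.2, -0.9, 0, 0], [0.093, -0.2, -0.9, 0, 0], [0.093, -0.2, -0.9, 0, 0], [0.093, -0.26, -0.87, 0, 0], [0.093, -0.272, -0.86, 0, 0], [0.093, 0, 0, 0, 0], [0.093, 0, 0, 0, 0]]}, grip_force=30)

```text
t: 2.1
tool_pos: [0.5601, 0.2051, 0.2317]
orientation: [0.916, -3.003, -0.001]
force: [0.1, 0.0, -0.4]
opening: 0.0929
gripper_force: 0.0
```

Run:
```python
from h import *; goto([.5596,.2054,.119])
from plant import read_camera; import cv2
c=read_camera("wrist"); np.savez("w1.npz",**c); cv2.imwrite("pics/w1.png",c["image"][:,:,::-1])
```

```text
turn -0.002 then d [0.0001 0.0004 0.1127] now [0.5601 0.2051 0.2317] q6 -1.9 y ax [-0.5594  0.8289  0.0009] z ax [-0.0018 -0.0002 -1.    ] F [ 0.0707  0.0091 -0.3679] t 2.1
```

View pics/w1.png

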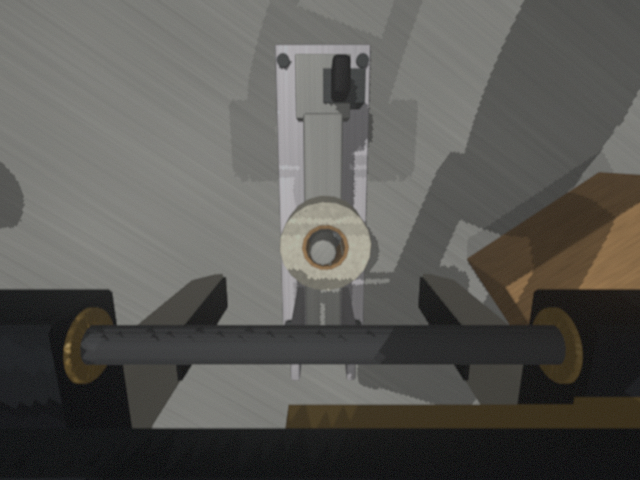

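Wrist view: roll centred at (325,246), spindle tip about (323,252), tab top about (341,65) at far end with the latch plate on its right (+y) side. The fingers straddle the roll line. I'll check these against the fit.

Run:
```python
from h import *
c=load("w1"); np.set_printoptions(precision=4,suppress=True)
print("tip",atz(c,323,254,.146),"roll top",atz(c,325.5,246,.14))
print("tab",atz(c,341,66,.132),[atz(c,u,v,.132) for u,v in((332,66),(351,66))], dep(c,341,65))
```

```text
tip [0.56   0.2056 0.146 ] roll top [0.5556 0.2048 0.14  ]
tab [0.4539 0.1481 0.132 ] [array([0.4571, 0.1433, 0.132 ]), array([0.4503, 0.1534, 0.132 ])] [0.4533 0.1477 0.1318]
```

Emit:
hand_motion(deltas={"motion":[[0.093, 0, 0.008, 0.6, 0], [0.093, 0, 0, 0.6, 0], [0.093, 0, 0, 0.6, 0], [0.093, 0, 0, 0.3, 0], [0.093, 0, 0, 0.154, 0], [0.093, 0, 0, 0, 0], [0.093, 0, 0, 0, 0]]}, grip_force=30)

```text
t: 2.85
tool_pos: [0.5605, 0.2069, 0.1215]
orientation: [-0.92, 3.002, -0.0]
force: [-0.2, -0.0, 1.1]
opening: 0.0932
gripper_force: 0.0
```

The roll sits about 4 mm off-centre on the spindle, within the hole's play. I'll centre the fingers on the roll, grip, shift it back, then lift.

To row units: 0.004 m is 0.08, 0.0025 m is 0.05.

Emit:
hand_motion(deltas={"motion":[[0.093, 0.08, -0.02, 0.05, 0], [0.093, 0, 0, 0, 0], [0.06, 0, 0, 0, 0], [0.06, 0, 0, 0, 0], [0.06, 0, 0, 0, 0], [0.06, 0, 0, 0, 0], [0.06, 0, 0, 0, 0], [0.06, 0, 0, 0, 0]]}, grip_force=25)

```text
t: 3.65
tool_pos: [0.557, 0.2034, 0.1175]
orientation: [0.92, -3.004, -0.0]
force: [-0.2, -0.4, 0.6]
opening: 0.0644
gripper_force: 25.0
```

Run:
```python
from h import *; goto([.5566,.2054,.119])
```

```text
turn 0.001 then d [-0.0008  0.0019 -0.0015] now [0.557  0.2034 0.1175] q6 -1.9 y ax [-0.5594  0.8289  0.0001] z ax [-0.      0.0001 -1.    ] F [-0.2203 -0.3866  0.5658] t 3.65
```

Emit:
hand_motion(deltas={"motion":[[0.06, -0.06, 0.02, -0.04, 0], [0.06, 0, 0, -0.2, 0], [0.06, 0, 0, -0.3, 0], [0.06, 0, 0, -0.4, 0], [0.06, 0, 0, -0.5, 0], [0.06, 0, 0, -0.6, 0], [0.06, 0, 0, -0.6, 0], [0.06, 0, 0, 0, 0], [0.06, 0, 0, 0, 0]]}, grip_force=25)

```text
t: 4.55
tool_pos: [0.5596, 0.206, 0.2512]
orientation: [-0.919, 3.001, -0.0]
force: [0.4, 0.7, -2.7]
opening: 0.0643
gripper_force: 25.0
```

Run:
```python
from h import *; goto([.456,-.276,.25],YAW-1.2)
from plant import read_camera; import cv2
c=read_camera("scene"); im=cv2.resize(c["image"][180:340,330:540],(788,600)); cv2.imwrite("pics/s2.png",im[:,:,::-1])
```

```text
turn 1.2 then d [-0.1895 -0.4551  0.0005] now [0.5596 0.206  0.2512] q6 -1.9 y ax [0.5698 0.8218 0.0023] z ax [ 0.003   0.0008 -1.    ] F [ 0.3932  0.7354 -2.7157] t 4.55
```

View pics/s2.png

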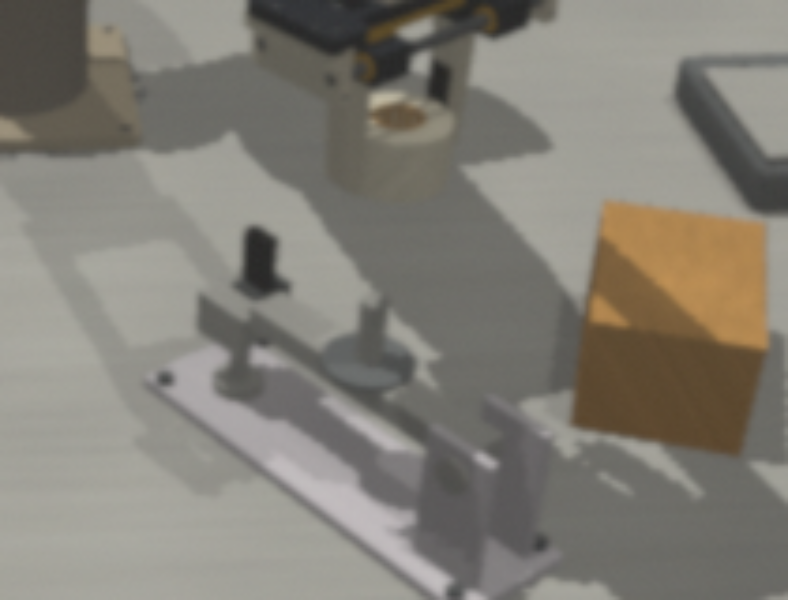

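The roll hangs level between the fingers at (393,145), clear of the bare spindle at (373,310), and the arm is still down. Now to the tray.

Emit:
hand_motion(deltas={"motion":[[0.06, 0, 0, 0, 3], [0.06, 0, 0, 0, 3], [0.06, 0, 0, 0, 3], [0.06, 0, 0, 0, 3], [0.06, 0, 0, 0, 3], [0.06, 0, 0, 0, 3], [0.06, 0, 0, 0, 3], [0.06, 0, 0, 0, 3], [0.06, -0.16, -0.38, 0, 0], [0.06, -0.34, -0.82, 0, 0], [0.06, -0.36, -0.88, 0, 0], [0.06, -0.36, -0.88, 0, 0], [0.06, -0.36, -0.88, 0, 0], [0.06, -0.36, -0.88, 0, 0], [0.06, -0.36, -0.88, 0, 0], [0.06, -0.36, -0.88, 0, 0], [0.06, -0.36, -0.88, 0, 0], [0.06, -0.36, -0.88, 0, 0], [0.06, -0.27, -0.6, 0, 0], [0.06, -0.14, -0.26, 0, 0]]}, grip_force=25)

```text
t: 6.6
tool_pos: [0.4537, -0.2783, 0.2475]
orientation: [-0.941, -2.994, -0.001]
force: [-0.2, 0.6, -1.0]
opening: 0.0647
gripper_force: 25.0
```

Run:
```python
from h import *; goto([.456,-.276,.026],YAW-1.2)
from plant import read_camera; import cv2
c=read_camera("wrist"); np.savez("w2.npz",**c); cv2.imwrite("pics/w2.png",c["image"][:,:,::-1])
```

```text
turn -0.003 then d [-0.0012  0.0034  0.2215] now [ 0.4537 -0.2783  0.2475] q6 -1.61 y ax [ 0.5698  0.8218 -0.0005] z ax [-0.0029  0.0013 -1.    ] F [-0.2177  0.608  -1.0084] t 6.6
```

View pics/w2.png

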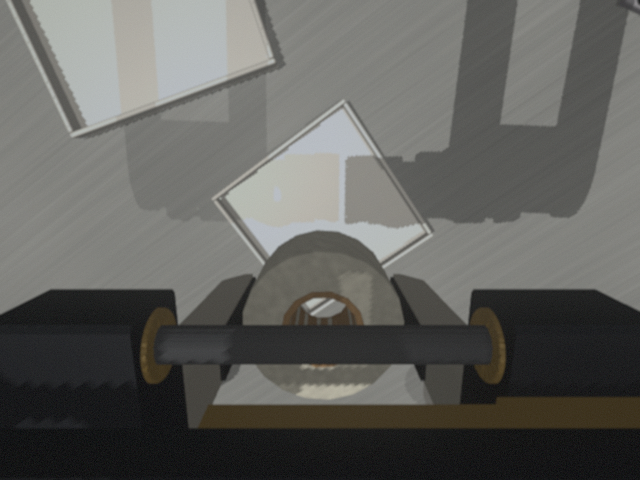

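The smaller tray has corners at (213,197), (345,101) and (433,234), and the roll is held above it. I'll check the centre.

Run:
```python
from h import *
c=load("w2"); L,T,Rr=[atz(c,*p,.018) for p in((213,197),(345,101),(433,234))]
m=(L+Rr)/2; print(L,T,Rr,m,np.linalg.norm(T-L)); goto([m[0],m[1],.04],YAW-1.2)
```

```text
[ 0.36972142 -0.36048667  0.018     ] [ 0.37045563 -0.19432278  0.018     ] [ 0.53533589 -0.19212636  0.018     ] [ 0.45252866 -0.27630652  0.018     ] 0.16616551944013896
turn -0.003 then d [0.0021 0.0017 0.2075] now [ 0.4539 -0.279   0.2475] q6 -1.61 y ax [ 0.5698  0.8218 -0.001 ] z ax [-0.0028  0.0007 -1.    ] F [-1.9396 -1.0458 -1.7025] t 6.65
```

To row units: 0.045 m is 0.9, 0.04 m is 0.8.

Emit:
hand_motion(deltas={"motion":[[0.06, 0.02, 0.02, 0.4, 0], [0.06, 0, 0, 0.8, 0], [0.06, 0, 0, 0.9, 0], [0.06, 0, 0, 0.9, 0], [0.06, 0, 0, 0.6, 0], [0.06, 0, 0, 0.4, 0], [0.06, 0, 0, 0.2, 0], [0.06, 0, 0, 0.1, 0], [0.06, 0, 0, 0.06, 0], [0.06, 0, 0, 0, 0], [0.06, 0, 0, 0, 0]]}, grip_force=25)

```text
t: 7.75
tool_pos: [0.4562, -0.2752, 0.0327]
orientation: [0.937, 2.997, -0.001]
force: [0.3, -0.2, -1.5]
opening: 0.0648
gripper_force: 25.0
```

```bash
python3 -c "
from h import *
goto([.455,-.277,.0215],YAW-1.2)"
```

```text
turn 0.0 then d [-0.     -0.0021  0.0112] now [ 0.4562 -0.2752  0.0327] q6 -1.6 y ax [ 0.5698  0.8218 -0.    ] z ax [ 0.0016 -0.0011 -1.    ] F [ 0.3387 -0.2421 -1.5069] t 7.75
```

To row units: 0.003 m is 0.06, 0.002 m is 0.04.

Emit:
hand_motion(deltas={"motion":[[0.06, 0, 0, 0.06, 0], [0.06, 0, 0, 0.06, 0], [0.06, 0, 0, 0.04, 0], [0.06, 0, 0, 0, 0], [0.06, 0, 0, 0, 0]]}, grip_force=25)

```text
t: 8.25
tool_pos: [0.4552, -0.2746, 0.0233]
orientation: [-0.937, -2.998, -0.0]
force: [-0.3, -0.0, -0.9]
opening: 0.0647
gripper_force: 25.0
```

Emit:
hand_motion(deltas={"motion":[[0.06, 0, 0, 0.02, 0], [0.06, 0, 0, 0, 0], [0.06, 0, 0, 0, 0]]})

```text
t: 8.55
tool_pos: [0.4553, -0.2747, 0.0225]
orientation: [-0.937, -2.999, 0.0]
force: [-0.1, -0.6, -1.5]
opening: 0.0649
gripper_force: 25.0
```

To row units: 0.001 m is 0.02.

Emit:
hand_motion(deltas={"motion":[[0.06, 0, 0, 0.02, 0], [0.06, 0, 0, 0, 0], [0.06, 0, 0, 0, 0]]})

```text
t: 8.85
tool_pos: [0.4554, -0.2748, 0.0215]
orientation: [0.937, 2.998, -0.0]
force: [0.6, -0.9, -1.2]
opening: 0.0645
gripper_force: 25.0
```

Emit:
hand_motion(deltas={"motion":[[0.06, 0, 0, 0.02, 0], [0.06, 0, 0, 0, 0], [0.06, 0, 0, 0, 0]]})

```text
t: 9.15
tool_pos: [0.4555, -0.2748, 0.0215]
orientation: [0.937, 2.998, -0.0]
force: [-4.5, 3.3, 9.4]
opening: 0.0648
gripper_force: 25.0
```

Contact, with the force at +9 N. I'll open, then go straight up.

To row units: -0.045 m is -0.9, -0.03 m is -0.6.

Emit:
hand_motion(deltas={"motion":[[0.093, 0, 0, -0.012, 0], [0.093, 0, 0, 0, 0], [0.093, 0, 0, 0, 0], [0.093, 0, 0, 0, 0], [0.093, 0, 0, 0, 0], [0.093, 0, 0, -0.2, 0], [0.093, 0, 0, -0.6, 0], [0.093, 0, 0, -0.9, 0], [0.093, 0, 0, -0.9, 0], [0.093, 0, 0, -0.9, 0], [0.093, 0, 0, -0.9, 0], [0.093, 0, 0, -0.2, 0], [0.093, 0, 0, 0, 0]]})

```text
t: 10.45
tool_pos: [0.4565, -0.2756, 0.2545]
orientation: [0.935, 2.993, -0.003]
force: [-0.0, -0.4, -0.9]
opening: 0.0929
gripper_force: 0.0
```

Run:
```python
from h import *; goto([.4575,.151,.25])
from plant import read_camera; import cv2
c=read_camera("scene"); im=c["image"][230:350,160:320]; d=read_camera("side")["image"][270:390,270:430]
cv2.imwrite("pics/s3.png",cv2.resize(np.hstack([im,d]),(800,300),interpolation=2)[:,:,::-1])
```

```text
turn -1.199 then d [-0.2394  0.3531  0.003 ] now [ 0.4565 -0.2756  0.2545] q6 -1.6 y ax [-0.5594  0.8289 -0.0055] z ax [ 0.0047 -0.0035 -1.    ] F [-0.003  -0.4412 -0.8554] t 10.45
```

View pics/s3.png

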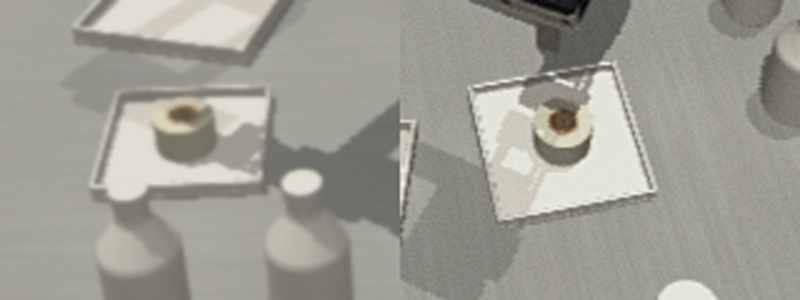

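The roll stands flat in the small tray (left half (184,130), right half (562,135)), released. Back to the tab: translate first, then turn, to stay inside joint 6's range.

Emit:
hand_motion(deltas={"motion":[[0.093, 0.24, 0.34, 0, 0], [0.093, 0.48, 0.7, 0, 0], [0.093, 0.48, 0.7, 0, 0], [0.093, 0.48, 0.7, 0, 0], [0.093, 0.48, 0.7, 0, 0], [0.093, 0.48, 0.7, 0, 0], [0.093, 0.48, 0.7, 0, 0], [0.093, 0.48, 0.7, 0, 0], [0.093, 0.48, 0.7, 0, 0], [0.093, 0.48, 0.7, 0, 0], [0.06, 0.284, 0.382, 0, 0], [0.06, 0, 0, 0, -3], [0.06, 0, 0, 0, -3], [0.06, 0, 0, 0, -3], [0.06, 0, 0, 0, -3], [0.06, 0, 0, 0, -3], [0.06, 0, 0, 0, -3], [0.06, 0, 0, 0, -3], [0.06, 0, 0, 0, -2.98], [0.06, 0, 0, 0, 0]]})

```text
t: 12.55
tool_pos: [0.4549, 0.1515, 0.2483]
orientation: [0.921, -2.999, -0.001]
force: [-0.3, -0.2, -0.2]
opening: 0.0601
gripper_force: 0.0
```

Run:
```python
from h import *; goto([.4575,.151,.17])
from plant import read_camera; import cv2
c=read_camera("wrist"); np.savez("w3.npz",**c); cv2.imwrite("pics/w3.png",c["image"][:,:,::-1])
```

```text
turn 0.002 then d [-0.0022 -0.002   0.0783] now [0.4549 0.1515 0.2483] q6 -1.95 y ax [-0.5594  0.8289  0.0017] z ax [-0.0045 -0.001  -1.    ] F [-0.2603 -0.1975 -0.1954] t 12.55
```

View pics/w3.png

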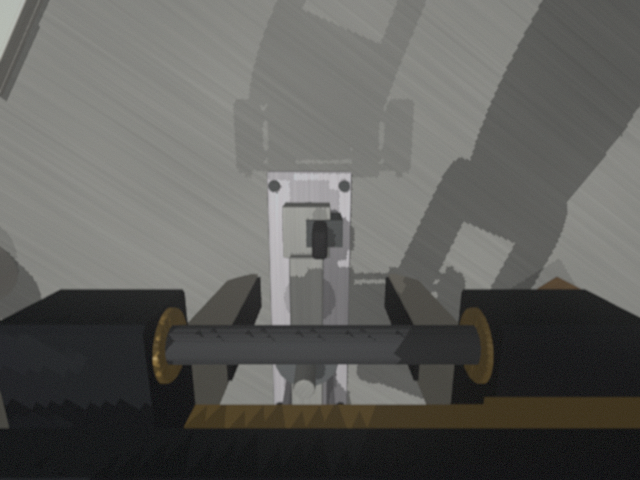

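Wrist view: the tab is at about (319,238), between the fingers, with its plate on the right at (340,230). I'll segment the tab's top by height.

Run:
```python
from h import *
c=load("w3"); P=np.array([dep(c,u,v) for v in range(205,275) for u in range(295,350)])
p=P[(P[:,2]>.127)&(P[:,2]<.138)]
U=np.array([.4643,.141]); r=p[:,:2]-U; cs,sn=np.cos(YAW),np.sin(YAW)
x=r@[cs,sn]; y=r@[-sn,cs]; print(len(p),"x",x.min(),x.max(),"y",y.min(),y.max(),p[:,2].mean())
goto([.4575,.151,.113])
```

```text
457 x -0.012506047604837853 0.011060609621770245 y 0.006150898218749391 0.01768357406181359 0.131107382083223
turn -0.004 then d [-0.0022 -0.0021  0.1357] now [0.455  0.1516 0.2487] q6 -1.95 y ax [-0.5594  0.8289  0.0015] z ax [-0.0039 -0.0008 -1.    ] F [-0.4323 -0.4829  0.2607] t 12.6
```

To row units: -0.002 m is -0.04, 0.035 m is 0.7.

Emit:
hand_motion(deltas={"motion":[[0.05, -0.04, -0.04, 0.4, 0], [0.05, 0, 0, 0.7, 0], [0.05, 0, 0, 0.6, 0], [0.05, 0, 0, 0.5, 0], [0.05, 0, 0, 0.3, 0], [0.05, 0, 0, 0.2, 0], [0.05, 0, 0, 0, 0], [0.05, 0, 0, 0, 0]]}, grip_force=40)

```text
t: 13.4
tool_pos: [0.4595, 0.1514, 0.1169]
orientation: [-0.917, 3.004, -0.0]
force: [0.1, 0.8, 0.6]
opening: 0.05
gripper_force: 0.0
```

```bash
python3 -c "
from h import *
goto([.4575,.151,.113])"
```

```text
turn -0.001 then d [0.0019 0.0008 0.0039] now [0.4595 0.1514 0.1169] q6 -1.95 y ax [-0.5594  0.8289 -0.0004] z ax [ 0.001   0.0002 -1.    ] F [0.0794 0.8305 0.6424] t 13.4
```

Emit:
hand_motion(deltas={"motion":[[0.05, 0.04, 0.02, 0.07, 0], [0.05, 0, 0, 0, 0], [0.008, 0, 0, 0, 0], [0.008, 0, 0, 0, 0], [0.008, 0, 0, 0, 0], [0.008, 0, 0, 0, 0], [0.008, 0, 0, 0, 0], [0.008, 0, 0, 0, 0], [0.008, 0, 0, 0, 0]]}, grip_force=40)

```text
t: 14.3
tool_pos: [0.4569, 0.1507, 0.1126]
orientation: [-0.918, 3.004, -0.001]
force: [1.5, -1.7, -0.2]
opening: 0.0119
gripper_force: 40.0
```

```bash
python3 -c "
from h import *
goto([.4575,.151,.113])"
```

```text
turn -0.001 then d [-0.0006 -0.0001 -0.0004] now [0.4569 0.1507 0.1126] q6 -1.95 y ax [-0.5594  0.8289 -0.0005] z ax [ 0.0004 -0.0004 -1.    ] F [ 1.5278 -1.7153 -0.1842] t 14.3
```

The tab is pinched (11.9 mm). Tool +y is the unwinder's +y, so I pull 13 mm that way.

To row units: 0.004 m is 0.08, 0.003 m is 0.06.

Emit:
hand_motion(deltas={"motion":[[0.008, 0, 0.06, 0, 0], [0.008, 0, 0.06, 0, 0], [0.008, 0, 0.08, 0, 0], [0.008, 0, 0.06, 0, 0], [0.008, 0, 0, 0, 0], [0.008, 0, 0, 0, 0], [0.008, 0, 0, 0, 0]]}, grip_force=40)

```text
t: 15.0
tool_pos: [0.4497, 0.1614, 0.1126]
orientation: [-0.918, 3.004, -0.002]
force: [4.0, -5.5, -2.5]
opening: 0.0118
gripper_force: 40.0
```

```bash
python3 -c "
from h import *
y=np.array([-np.sin(YAW),np.cos(YAW),0])
goto(np.array([.4569,.1507,.1126])+.013*y)
from plant import sensors; print(sensors.read_state()['force']@y)"
```

```text
turn -0.0 then d [ 0.      0.0001 -0.    ] now [0.4497 0.1614 0.1126] q6 -1.93 y ax [-0.5594  0.8289 -0.0013] z ax [ 0.0008 -0.001  -1.    ] F [ 3.9873 -5.5242 -2.4968] t 15.0
-6.809484060507195
```

Emit:
hand_motion(deltas={"motion":[[0.008, -0.018, 0, -0.108, 0], [0.008, -0.018, 0, -0.108, 0], [0.008, -0.024, 0, -0.106, 0], [0.008, -0.024, 0, -0.106, 0], [0.008, 0, 0, 0, 0], [0.008, 0, 0, 0, 0]]}, grip_force=40)

```text
t: 15.6
tool_pos: [0.4525, 0.1635, 0.1333]
orientation: [0.918, -3.003, 0.002]
force: [3.9, -5.7, -3.4]
opening: 0.0118
gripper_force: 40.0
```

Run:
```python
from h import *
from plant import read_camera
goto([.4497,.1614,.1126])
c=read_camera("scene"); np.savez("s4.npz",**c)
cs,sn=np.cos(YAW),np.sin(YAW)
P=np.array([dep(c,u,v) for v in range(200,340) for u in range(355,500)]); r=P[:,:2]-[.4643,.141]; x=r@[cs,sn]; y=r@[-sn,cs]
# disc/arm top surface heights along the arm, and disc radius region
for a,b in((.03,.05),(.06,.08),(.15,.17)):
    m=(x>a)&(x<b)&(abs(y)<.013)&(P[:,2]>.07)&(P[:,2]<.2); print(a,b,m.sum(),P[m,2].max() if m.any() else None, np.median(P[m,2]))
```

```text
turn -0.001 then d [ 0.0034 -0.0002  0.0207] now [0.4525 0.1635 0.1333] q6 -1.92 y ax [-0.5594  0.8289 -0.0008] z ax [-0.0009 -0.0016 -1.    ] F [ 3.9367 -5.7461 -3.4286] t 15.6
0.03 0.05 81 0.11599530397612956 0.11248128868952556
0.06 0.08 83 0.11380694727794438 0.10986917772929661
0.15 0.17 95 0.10528430045096016 0.10067504242863601
```

The arm is rising with the tab: its top at x=40 mm is at 113 mm, as expected for 0.1 rad. The load is 3.4 N. Continuing along the arc.

To row units: -0.0052 m is -0.104, -0.005 m is -0.1.

Emit:
hand_motion(deltas={"motion":[[0.008, -0.032, 0, -0.104, 0], [0.008, -0.032, 0, -0.104, 0], [0.008, -0.032, 0, -0.104, 0], [0.008, -0.032, 0, -0.104, 0], [0.008, -0.042, 0, -0.1, 0], [0.008, -0.042, 0, -0.1, 0], [0.008, -0.042, 0, -0.1, 0], [0.008, -0.042, 0, -0.1, 0], [0.008, -0.03, 0, -0.066, 0], [0.008, -0.03, 0, -0.066, 0], [0.008, 0, 0, 0, 0], [0.008, 0, 0, 0, 0], [0.008, 0, 0, 0, 0], [0.008, 0, 0, 0, 0]]}, grip_force=40)

```text
t: 17.05
tool_pos: [0.4667, 0.1731, 0.1801]
orientation: [0.917, -3.002, 0.003]
force: [2.4, -7.8, -4.0]
opening: 0.0119
gripper_force: 40.0
```

Run:
```python
from h import *
from plant import read_camera; import cv2
goto([.4497,.1614,.1126])
c=read_camera("scene"); np.savez("s5.npz",**c)
cs,sn=np.cos(YAW),np.sin(YAW)
P=np.array([dep(c,u,v) for v in range(180,340) for u in range(355,500)]); r=P[:,:2]-[.4643,.141]; x=r@[cs,sn]; y=r@[-sn,cs]
for a in(.05,.07,.16):
    m=(abs(x-a)<.01)&(abs(y)<.011)&(P[:,2]>.07)&(P[:,2]<.2); z=np.median(P[m,2]); xm=x[m].mean(); print(a,m.sum(),z)
m=(x>.03)&(x<.17)&(abs(y)<.011)&(P[:,2]>.09)&(P[:,2]<.2)&((x<.075)|(x>.15)); k=np.polyfit(x[m],P[m,2],1); print("slope angle",np.arctan(k[0]))
im=np.hstack([cv2.resize(c["image"][170:350,350:510],(400,450)),cv2.resize(read_camera("side")["image"][120:250,270:386],(400,450))])
cv2.imwrite("pics/s5.png",im[:,:,::-1])
```

```text
turn -0.001 then d [ 0.0204 -0.0001  0.0676] now [0.4667 0.1731 0.1801] q6 -1.91 y ax [-0.5594  0.8289 -0.0007] z ax [-0.0025 -0.0025 -1.    ] F [ 2.4246 -7.8002 -3.9622] t 17.05
0.05 71 0.15124565570661708
0.07 68 0.14465934631726135
0.16 87 0.11540556440160532
slope angle -0.32531223423936056
```

View pics/s5.png

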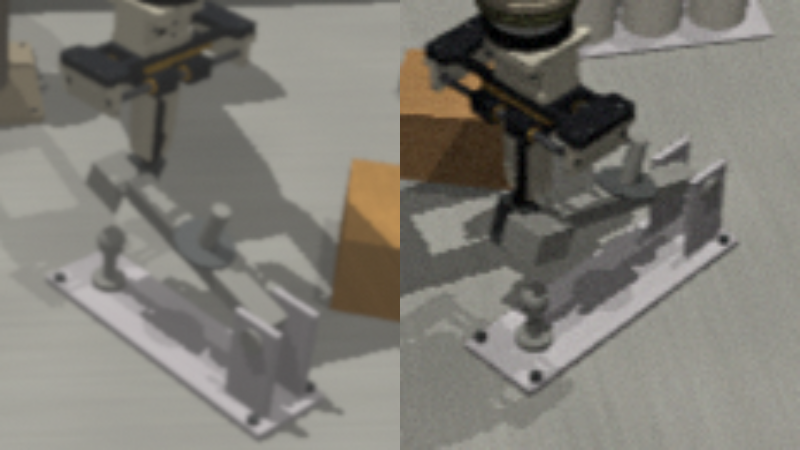

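The arm is up at 0.325 rad, so the coupler (left (115,180), right (530,235)) is about 69 mm above where it sat, clear of the ball. The tab is still firmly gripped and the force is steady at about 4 N. Handing in.

```bash
python3 -c "
from plant import robot
print(robot.close_job())"
```

```text
the job is handed in; nothing more can be done
None
```

The job is handed in: the roll stands flat and released in the smaller white tray, and the gripper still holds the arm up by the latch tab, with the coupler about 69 mm above where it sat.

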